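# Guide bar and probe over a tracked rover's sensor

### The job

Set the rover up for its sensor check: lay the orange guide bar level in the two white saddle notches on the rover's deck, with its hole over the round green sensor, and let go of it. Then take the yellow-handled probe out of its grey stand and lower its steel rod upright through the hole in the bar, never touching the bar or the rover with the probe; finish still holding the probe there, still and centred in the hole, with the tip about midway between the bar's underside and the sensor. Leave everything else on the table where it is.

Things in the scene. Friction and masses are not known exactly. Their poses are not given: they have to be found in the camera images.
- bar: Loose orange plastic guide bar, 170 mm long (along its y), 0.14 kg. In its middle a square hub 44 x 44 mm and 20 mm tall with a 22 mm round vertical hole right through it; the two arms either side are 20 mm wide (its x) and 12 mm thick, flush with the hub's underside. Starts flat on the table. Origin: centre of the hub's underside; z up. It is the same turned half round.
- bar_hole (a point): Centre of the upper mouth of the bar's hole, 20 mm above bar; the hole is 22 mm wide.
- rover: Tracked rover, about 205 mm long (its x) and 200 mm wide (its y), black rubber tracks with yellow wheels and a blue deck, fixed to the table. Origin on the table under its middle. Deck top 80 mm up. Nothing but the saddles rises above 101 mm.
- sensor (a point): Top of the small black chip on the round green sensor (36 mm across) in the middle of the rover's deck, 90 mm above the table; 40 mm below the underside of the bar when the bar lies in the saddles.
- saddle_left (a point): Middle of the floor of the white saddle notch on the rover's +y side, 130 mm above the table and 56 mm from the rover's middle. The notch is open along the rover's y, its floor is 26 mm wide (rover x) and 10 mm long (rover y); its cheeks flare outward at 60 degrees from level and rise to about 147 mm. The underside of the bar's arm rests on this floor.
- saddle_right (a point): The same for the saddle on the rover's -y side.
- probe: Loose probe, 130 mm long, 0.08 kg: a steel rod of 10 mm diameter, 80 mm long, below a round yellow handle of 22 mm diameter, 50 mm long. Origin: the rod's tip (bottom end); z runs up along the rod, so the handle spans 80 to 130 mm. Starts upright in the stand, the handle's underside resting on the stand's top, the tip 15 mm above the table.
- probe_tip (a point): The bottom end of the probe's rod, the same point as probe.
- stand: Grey stand fixed to the table: foot 80 x 80 x 8 mm and a block 46 x 46 mm up to 95 mm, with a 14 mm vertical hole 87 mm deep for the probe's rod. Origin: centre of its underside on the table.
- carton_a: Red carton 45 x 65 x 40 mm, a bystander. Origin: centre of its underside, as for all bystanders unless told.
- carton_b: Red carton 45 x 65 x 40 mm, a bystander.
- carton_c: Red carton 50 x 50 x 55 mm, a bystander.
- display: Green circuit board with a blue display, 40 x 85 x 14 mm, a bystander.
- module: Small red circuit board with blue blocks, 40 x 60 x 15 mm, a bystander lying between the rover and the robot.
- marker: White marker with a black cap, lying, 140 x 18 x 18 mm, a bystander; origin 50 mm from its uncapped end.
- screwdriver: Screwdriver lying on the table, a bystander; its length is along its x.
- battery: Upright black battery 70 x 47 x 103 mm, a bystander.
Mind the look-alikes: they are no part of the job. Several things look just like the bar: the one meant starts farthest to the robot's right. Leave any turquoise look-alike of the probe alone.

How it is judged:
By the outcome, as a careful person would: the job done as asked, in the order asked, and still so for the second after the job is handed in, while the arm keeps its last pose, push and grip.
It also fails if it takes over 59 s, if anything falls off the work surface, if the arm or the gripper's body presses on something with over 40 N, if the wrist force passes 120 N, or if a joint passes its speed limit or range.

### The arm

A 6-joint arm with a two-finger parallel gripper is mounted at the origin on the work surface. World frame = base frame: x ahead of the robot, y to its left, z up, the work surface at z = 0. Lengths are in m, angles in rad, forces in N, time in s.
With the tool pointing down it reaches from about 0.225 to 0.875 m from the base axis. Payload 3.4 kg.
Tool frame: the origin (TCP) lies at the very end of the fingers, on their centre line; the grasp point (between the pads) lies 19 mm behind it; z points along the fingers, x is the direction in which the jaws open and shut, and the axes are right-handed (so a half turn about z gives the same grasp; the last joint's range is limited). The gripper opens to 85 mm and grips with 20 to 120 N. Pads are 22 mm wide; open, the fingers measure 114 mm over their backs; the gripper's body (76 mm by 85 mm) begins 54 mm behind the grasp point. The pads swing forward as they close: fully open they stand 13 mm farther back than shut.
Start: joints at [1.043, 0.276, 1.505, -0, 1.361, -0.121], TCP at [0.228, 0.528, 0.231] pointing down, gripper open.
Joint ranges: [-2.89, 2.89], [-0.75, 2.08], [0.22, 2.7], [-1.18, 4.32], [0.11, 2.71], [-2.7, 2.7]. Speed limits (rad/s): [2.57, 2.57, 3.14, 3.14, 3.14, 3.14].

### API

Orientations are given as [roll, pitch, yaw] about the fixed x, y, z axes, in that order (R = Rz(yaw) Ry(pitch) Rx(roll)).
In Python, from bench import readout, read_camera, camera_model, order, find_in, cut_out, mark_of gives the robot as it stands.
- The arm moves only by the tool move_arm, never from a script. Its argument "plan" is a list of rows, each a list of 5 numbers: the gripper's target within -1 to 1 (fully open at 1, half-way at 0, shut at -1), then the shift along the tool's x, y, z in cm, then the turn about the tool's z in degrees. In form: [[fingers, x, y, z, turn], ...]. A call has 1 to 8 rows; each row is the pose to reach, as a shift and turn from the pose commanded when the call began, along the tool's axes at that moment; what a row does not reach only later rows make up. A row lasts 1/10 s, in which the tool goes at most 50 mm and 8.59 degrees, less where a joint would pass 70% of its speed; a pose out of reach is approached as far as the arm can. A call with a gripper value outside its range is refused whole. The fingers move at their own pace and stop on an object; the grip force is fixed at half the most. Time passes only in rows, so rows that repeat a pose let the fingers close. It gives the time, the measured TCP pose, the force and the opening at its end, in the units of the state.
- readout.sense(): the state, without advancing time (a new reading comes with each control period).
- read_camera(name): name is "side" or "top" or "wrist"; returns the picture (420x560x3 uint8, red, green, blue); there is no depth.
- camera_model(name): a dict with "camera_matrix" (3x3 intrinsics, pixels), "k1" (the pictures are not rectified: a ray, as slopes to the right and down, at radius r is drawn at 1 + k1 r^2 times it, then the intrinsics apply), "cam_to_world" (4x4, takes a point from camera to world coordinates). Camera axes: x right, y down, z forward; pixel columns grow to the right and rows downward; lengths in m; the calibration is good to about 2 mm. A picture is of the moment at which its call begins: read the wrist's pose just before it. camera_model takes no time and is no camera call; for the wrist camera it gives the pose at the moment of the call.
- order.job_done(): hands the job in, once; it reports no verdict.
Trained networks look in the newest picture that a camera, given by its name, has taken for a name from the list of things; names that differ only in an ending like _2 or _b are one class to them, and where a whole thing is asked for, a point or a joint stands for the part that bears it (a point fixed in the world has none). Each returns a list of dicts, best first, with "conf" (0 to 1); they miss things now and then, are a little off and sometimes report something else, mostly with a low value. They report only what shows in the picture. A call takes as long as a camera call. They do not tell look-alikes from the thing itself.
- find_in(camera, target): "location" ([row, column] in pixels, amid what is visible of it).
- cut_out(camera, target): "mask" (420x560 bool, what is visible of it) and "location" ([row, column] in pixels, amid what is visible of it).
- mark_of(camera, target): "location" ([row, column] in pixels: a listed point, or the origin of a listed thing).
The state is a dict: "clock": time; "joint_positions": joint angles; "dq": joint speeds; "joint_torque": joint torques, N m; "ee_pos": TCP position; "tcp_rot": TCP orientation; "force": force on the tool from outside, world axes, zero at the start; "moment": the same for the moment, N m; "width": finger opening in m.
Only numpy, scipy, OpenCV 4.12 (cv2) and the standard library are available. Lean on these libraries where they do the work, as an engineer would, in place of code of your own. Each camera call takes 0.05 s, during which the arm holds its last target.

## Working session

There is one attempt and no reset: what is moved stays moved. The work goes in short steps, Python scripts to look and compute and a tool call to move; the robot and the scene stay as the last step left them, time stands still between calls to the robot, and variables do not carry over. Pictures are saved under pics/ and viewed, and the job is handed in when it is done.

Besides the shell and the picture viewer there is one more tool, called after "Request:" as name(argument=value, ...) on one line, values as JSON. move_arm: Moves the arm, as the interface text tells. Its arguments: {"type":"object","properties":{"plan":{"type":"array","items":{"type":"array","items":{"type":"number"}}}},"required":["plan"]}

```bash
mkdir -p pics; ls
python3 - <<'E'
from bench import readout, read_camera, camera_model
import cv2
print(readout.sense())
for n in ['top','side','wrist']:
    im=read_camera(n); cv2.imwrite(f'pics/{n}0.png',im[:,:,::-1])
    m=camera_model(n); print(n,m)
E
```

```text
pics
{'clock': 0.0, 'joint_positions': array([ 1.04300602e+00,  2.76620984e-01,  1.50615322e+00,  4.28563564e-05,
        1.36072153e+00, -1.21004782e-01]), 'dq': array([ 0.00112097,  0.00020479,  0.00028246, -0.00219992, -0.0024546 ,
       -0.00018765]), 'joint_torque': array([-2.66016374e-03, -4.16779947e+01, -2.45806825e+01, -6.34213320e-04,
        1.09330821e-02, -1.53623051e-05]), 'ee_pos': array([0.22722218, 0.52760928, 0.23041691]), 'tcp_rot': array([-3.14132134e+00,  1.88411359e-03,  1.16400208e+00]), 'force': array([-0.78747451,  0.20457818, -0.04468016]), 'moment': array([ 0.08032573,  0.00052156, -0.01082667]), 'width': 0.08531865216125935}
top {'camera_matrix': array([[404.97726476,   0.        , 289.89561682],
       [  0.        , 404.97726476, 213.34813122],
       [  0.        ,   0.        ,   1.        ]]), 'k1': 0.015083207991765228, 'cam_to_world': array([[ 0.01484541, -0.98929811,  0.14515119,  0.2982568 ],
       [-0.99984611, -0.01333049,  0.01140391,  0.10276854],
       [-0.00934693, -0.14529815, -0.98934376,  1.72969349],
       [ 0.        ,  0.        , 
[... 264 characters left out ...]
046916, -0.16082135,  0.29942319,  0.06053172],
       [-0.33924504, -0.4979577 ,  0.79809206, -1.14928572],
       [ 0.02074984, -0.8521588 , -0.5228717 ,  0.94399144],
       [ 0.        ,  0.        ,  0.        ,  1.        ]])}
wrist {'camera_matrix': array([[338.58612784,   0.        , 279.07728724],
       [  0.        , 338.58612784, 210.37777327],
       [  0.        ,   0.        ,   1.        ]]), 'k1': 0.02949937514082357, 'cam_to_world': array([[ 0.39554458,  0.87147471,  0.28995916,  0.15199769],
       [ 0.91844588, -0.37487193, -0.12620701,  0.55913279],
       [-0.00128867,  0.3162323 , -0.94868091,  0.3733183 ],
       [ 0.        ,  0.        ,  0.        ,  1.        ]])}
```

View pics/top0.png

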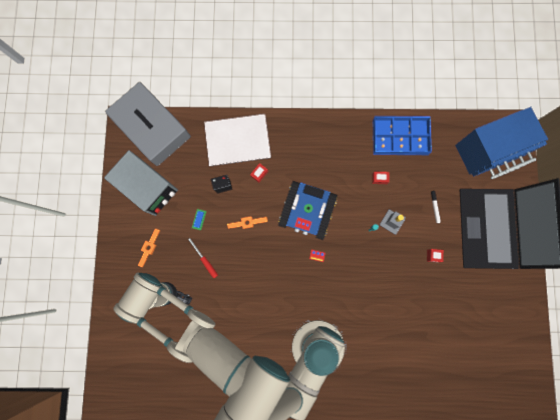

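View pics/side0.png

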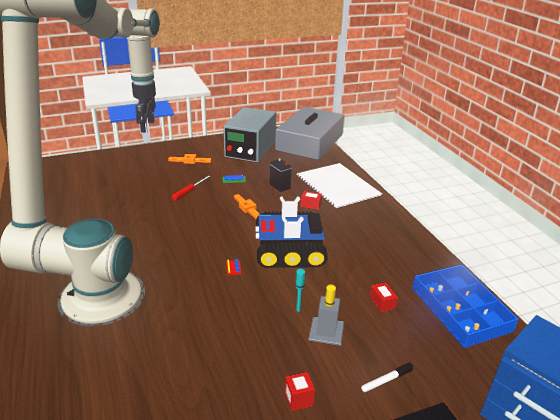

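View pics/wrist0.png

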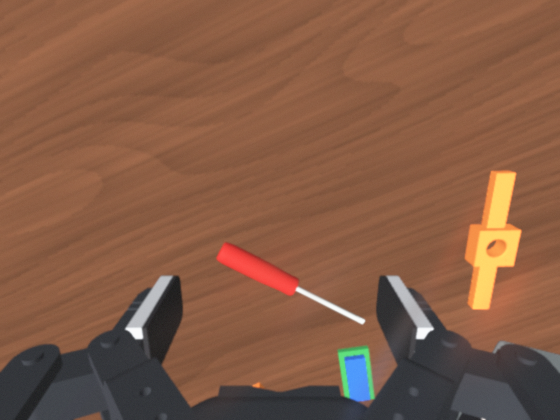

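Bar candidates in the top view: one at px (149,247) and one at px (247,222) (col,row). The right-hand one, (247,222), has the smaller y and fits the description. The yellow probe is in the stand at (400,217); the turquoise look-alike is at (375,227).

```bash
cat > h.py <<'E'
import numpy as np, cv2
from bench import readout, read_camera, camera_model, order, find_in, cut_out, mark_of
def ray(m,rc):
    K=m['camera_matrix'];u=np.array([(rc[1]-K[0,2])/K[0,0],(rc[0]-K[1,2])/K[1,1]])
    s=u.copy()
    for _ in range(20): s=u/(1+m['k1']*(s@s))
    T=np.array(m['cam_to_world']); return T[:3,3],T[:3,:3]@np.array([s[0],s[1],1])
def plane(m,rc,z):
    o,d=ray(m,rc); return o+d*(z-o[2])/d[2]
def proj(m,p):
    T=np.array(m['cam_to_world']);c=T[:3,:3].T@(np.asarray(p)-T[:3,3]);s=c[:2]/c[2]
    s=s*(1+m['k1']*(s@s));K=m['camera_matrix'];return np.array([K[1,1]*s[1]+K[1,2],K[0,0]*s[0]+K[0,2]])
E
python3 - <<'E'
from h import *
im=read_camera('top');m=camera_model('top')
cv2.imwrite('pics/topc.png',cv2.resize(im[120:280,130:450,::-1],None,fx=2.5,fy=2.5,interpolation=cv2.INTER_CUBIC))
for t,z in [('bar',0),('bar_hole',.02),('rover',0),('sensor',.09),('saddle_left',.13),('saddle_right',.13),('probe',.015),('probe_tip',.015),('stand',0),('module',0),('battery',0),('display',0)]:
    for d in mark_of('top',t)[:3]: print(t,round(d['conf'],2),np.round(d['location'],1),plane(m,d['location'],z).round(4))
E
```

```text
bar 0.73 [251.4 433.6] [ 0.3973 -0.4884  0.    ]
bar 0.61 [247.6 146.5] [0.396  0.7328 0.    ]
bar 0.53 [225.2 244.8] [0.4979 0.3159 0.    ]
bar_hole 0.77 [249.7 145.2] [0.3859 0.7304 0.02  ]
bar_hole 0.76 [220.9 244.3] [0.514  0.3162 0.02  ]
rover 0.86 [211.7 308.1] [0.5603 0.0442 0.    ]
sensor 0.96 [207.8 310.1] [0.5629 0.0392 0.09  ]
saddle_left 0.96 [201.5 296.7] [0.5813 0.0946 0.13  ]
saddle_right 0.66 [210.1 323.3] [ 0.5479 -0.012   0.13  ]
probe 0.48 [222.9 393.3] [ 0.5147 -0.3176  0.015 ]
probe 0.43 [227.3 370.7] [ 0.4946 -0.2216  0.015 ]
probe_tip 0.58 [229.9 371.9] [ 0.4835 -0.2265  0.015 ]
probe_tip 0.37 [182.7 223.9] [0.6802 0.4104 0.015 ]
probe_tip 0.3 [212.9 434.9] [ 0.5601 -0.4948  0.015 ]
stand 0.64 [225.6 393.6] [ 0.505  -0.3223  0.    ]
module 0.55 [253.9 316.9] [0.3794 0.0053 0.    ]
battery 0.66 [183.7 220.9] [0.6789 0.4261 0.    ]
display 0.72 [221.2 392.1] [ 0.5239 -0.3163  0.    ]
display 0.58 [217.6 200.7] [0.5283 0.5074 0.    ]
```

View pics/topc.png

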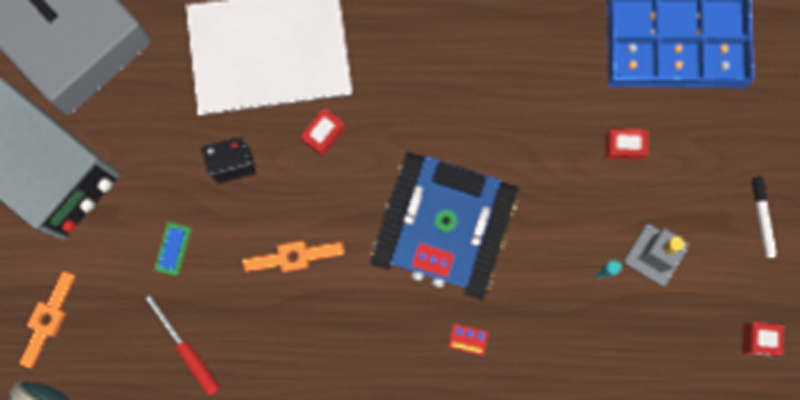

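Request:
move_arm(plan=[[1, -1.1, 4.3, 0, 7], [1, -2.2, 8.5, 0, 14], [1, -3.3, 12.8, 0, 21], [1, -4.4, 17, 0, 28], [1, -5.5, 21.2, 0, 35], [1, -6.5, 25.5, 0, 42], [1, -7.5, 29.7, 0, 49], [1, -8.5, 33.9, 0, 56]])

```text
clock: 1.6
ee_pos: [0.5066, 0.3147, 0.2315]
tcp_rot: [-3.141, -0.0, 0.181]
force: [0.1, 1.1, -0.5]
width: 0.0853
```

Request:
move_arm(plan=[[1, 0, 0, 0, 0], [1, 0, 0, 0, 0], [1, 0, 0, 0, 0]])

```text
clock: 1.9
ee_pos: [0.5043, 0.3164, 0.2312]
tcp_rot: [-3.141, 0.001, 0.188]
force: [-0.7, 0.6, 0.3]
width: 0.0853
```

Run:
```python
from h import *
m=camera_model('wrist');im=read_camera('wrist');s=readout.sense();print(s['clock'],s['ee_pos'],s['tcp_rot'],s['joint_positions'],s['force'])
cv2.imwrite('pics/w1.png',im[:,:,::-1])
for t,z in [('bar',0),('bar_hole',.02)]:
    for d in mark_of('wrist',t)[:3]: print(t,round(d['conf'],2),np.round(d['location'],1),plane(m,d['location'],z).round(4))
```

```text
1.95 [0.50410747 0.31667326 0.23135088] [-3.14107913e+00  5.98347371e-04  1.88354585e-01] [4.43646061e-01 3.06717526e-01 1.46010194e+00 6.60572849e-04
 1.37522250e+00 2.55163116e-01] [-0.07307812  0.19799565  0.66952643]
bar 0.64 [186.2 283.2] [0.5107 0.3023 0.    ]
bar_hole 0.79 [188.1 281. ] [0.5076 0.3048 0.02  ]
```

View pics/w1.png

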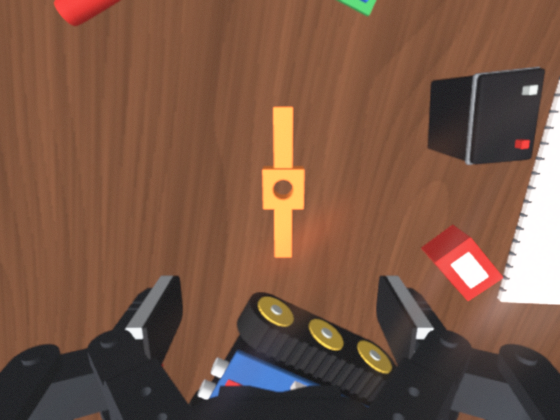

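The bar lies almost aligned with the tool, its hub at (283,189). I'll refine its pose.

```bash
cat >> h.py <<'E'
from scipy.optimize import minimize
def orange(im):
    h=cv2.cvtColor(im,cv2.COLOR_RGB2HSV); return ((h[...,0]>5)&(h[...,0]<22)&(h[...,1]>190)&(h[...,2]>150)).astype(np.uint8)
def barmask(m,x,y,z,yaw,S=4):
    # render silhouette incl hole at subpixel res
    out=np.zeros((420,560),np.uint8)
    def P(a,b,c):
        w=[x+a*np.cos(yaw)-b*np.sin(yaw),y+a*np.sin(yaw)+b*np.cos(yaw),z+c];q=proj(m,w);return [q[1],q[0]]
    for (a,b,h) in [(.01,.085,.012),(.022,.022,.02)]:
        pts=np.array([P(i*a,j*b,k*h) for i in(-1,1) for j in(-1,1) for k in(0,1)],np.float32)
        hu=cv2.convexHull(pts)
        cv2.fillPoly(out,[np.round(hu*16).astype(np.int32)],255,cv2.LINE_AA,4)
    t=np.linspace(0,2*np.pi,40)
    a=np.zeros_like(out);b=a.copy()
    cv2.fillPoly(a,[np.round(np.array([P(.011*np.cos(q),.011*np.sin(q),.02) for q in t])*16).astype(np.int32)],255,cv2.LINE_AA,4)
    return out.astype(float)/255,a.astype(float)/255
def fitbar(m,im,x0,z):
    M=orange(im);n,l,st,c=cv2.connectedComponentsWithStats(M)
    q=proj(m,[x0[0],x0[1],z+.01]);best=min([i for i in range(1,n) if st[i,4]>300],key=lambda i:np.hypot(c[i,0]-q[1],c[i,1]-q[0]))
    M=(l==best).astype(np.uint8)
    hol=cv2.morphologyEx(M,cv2.MORPH_CLOSE,np.ones((25,25),np.uint8))
    def cost(p):
        o,h=barmask(m,p[0],p[1],z,p[2]); return np.abs(np.clip(o-h,0,1)-M).sum()
    r=minimize(cost,x0,method='Nelder-Mead',options=dict(initial_simplex=[x0,[x0[0]+.008,x0[1],x0[2]],[x0[0],x0[1]+.008,x0[2]],[x0[0],x0[1],x0[2]+.08]],xatol=1e-5,fatol=.1))
    return r.x,r.fun,M.sum()
E
python3 - <<'E'
from h import *
m=camera_model('wrist');im=read_camera('wrist')
print(fitbar(m,im,[.509,.304,.19],0))
m=camera_model('top');im=read_camera('top');cv2.imwrite('pics/t1.png',im[:,:,::-1])
print(fitbar(m,im,[.509,.304,.19],0))
E
```

```text
Traceback (most recent call last):
  File "h.py", line 31, in fitbar
    q=proj(m,[x0[0],x0[1],z+.01]);best=min([i for i in range(1,n) if st[i,4]>300],key=lambda i:np.hypot(c[i,0]-q[1],c[i,1]-q[0]))
                                       ~~~^^^^^^^^^^^^^^^^^^^^^^^^^^^^^^^^^^^^^^^^^^^^^^^^^^^^^^^^^^^^^^^^^^^^^^^^^^^^^^^^^^^^^^^
ValueError: min() iterable argument is empty
```

```bash
python3 - <<'E'
import cv2
im=cv2.imread('pics/w1.png');h=cv2.cvtColor(im,cv2.COLOR_BGR2HSV)
print(h[180,270],h[130,283],h[240,283],h[205,300], h[230,310],h[50,283])
E
sed -i 's/h\[...,0\]>5/h[...,0]>6/; s/h\[...,1\]>190/h[...,1]>170/; s/h\[...,2\]>150/h[...,2]>140/; s/>300\]/>60]/' h.py
```

```text
[ 21 151 255] [ 21 153 255] [ 20 152 255] [ 21 152 255] [ 10 152 173] [ 11 133 146]
```

```bash
sed -i "s/return ((h\[.*/return ((h[...,0]>5)\&(h[...,0]<26)\&(h[...,1]>115)\&(h[...,2]>205)).astype(np.uint8)/" h.py
python3 - <<'E'
from h import *
m=camera_model('wrist');im=read_camera('wrist')
print(fitbar(m,im,[.509,.304,.19],0))
print(fitbar(m,im,[.514,.308,.17],0))
m=camera_model('top');im=read_camera('top');cv2.imwrite('pics/t1.png',im[:,:,::-1])
try: print(fitbar(m,im,[.509,.304,.19],0))
except Exception as e: print(e)
E
```

```text
(array([0.5097401 , 0.30382634, 0.19001316]), np.float64(285.54509803921565), np.uint64(3587))
(array([0.50972683, 0.30380623, 0.19225358]), np.float64(288.878431372549), np.uint64(3587))
(array([0.50860302, 0.3063452 , 0.1869154 ]), np.float64(213.8980392156863), np.uint64(78))
```

View pics/t1.png

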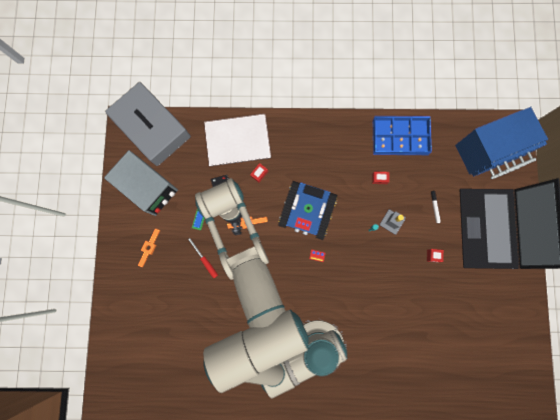

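Request:
move_arm(plan=[[1, 0.3, 1.4, 4, 0], [1, 0.3, 1.4, 8, 0], [1, 0.3, 1.4, 12, 0], [1, 0.3, 1.4, 15, 0], [1, 0.3, 1.4, 17, 0], [1, 0.3, 1.4, 17, 0], [1, 0.3, 1.4, 17, 0], [1, 0.3, 1.4, 17, 0]])

```text
clock: 3.0
ee_pos: [0.5119, 0.3035, 0.0629]
tcp_rot: [-3.141, -0.003, 0.187]
force: [0.5, 0.5, 0.1]
width: 0.0856
```

Run:
```python
from h import *
m=camera_model('wrist');im=read_camera('wrist');s=readout.sense();print(s['clock'],s['ee_pos'],s['tcp_rot'],s['force'])
cv2.imwrite('pics/w2.png',im[:,:,::-1])
print(fitbar(m,im,[.509,.304,.19],0))
print(proj(m,[.5097,.3038,.02]))
```

```text
3.05 [0.51197066 0.30339424 0.06307262] [-3.14074726 -0.00343642  0.18688776] [0.57313699 0.29882358 0.07087071]
(array([0.50993038, 0.30342638, 0.19369744]), np.float64(5127.094117647059), np.uint64(6980))
[238.97899474 276.79919617]
```

View pics/w2.png

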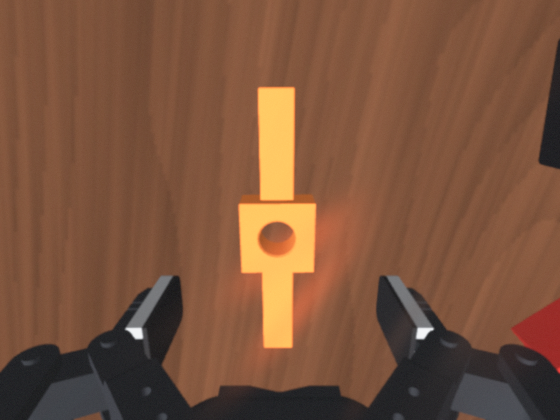

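Request:
move_arm(plan=[[1, -0.2, 0, 3, 0.4], [1, -0.2, 0, 5, 0.4], [1, -0.2, 0, 5.9, 0.4], [1, -0.2, 0, 5.9, 0.4], [1, -0.2, 0, 5.9, 0.4], [1, -0.2, 0, 5.9, 0.4]])

```text
clock: 3.65
ee_pos: [0.5099, 0.3028, 0.0037]
tcp_rot: [-3.141, -0.003, 0.18]
force: [-0.2, 1.1, 0.3]
width: 0.0855
```

Request:
move_arm(plan=[[0.2, 0, 0, 0, 0], [-0.4, 0, 0, 0, 0], [-1, 0, 0, 0, 0], [-1, 0, 0, 0, 0], [-1, 0, 0, 0, 0], [-1, 0, 0, 0, 0], [-1, 0, 0, 0, 0], [-1, 0, 0, 0, 0]])

```text
clock: 4.45
ee_pos: [0.5095, 0.3026, 0.0031]
tcp_rot: [-3.141, -0.002, 0.18]
force: [0.8, 0.9, 5.6]
width: 0.0424
```

Run:
```python
from h import *
m=camera_model('wrist');im=read_camera('wrist');s=readout.sense();print(s['clock'],s['ee_pos'],s['tcp_rot'],s['force'],s['width'])
cv2.imwrite('pics/w3.png',im[:,:,::-1])
```

```text
4.5 [0.50949551 0.30267315 0.0030996 ] [-3.14114256e+00 -1.69197011e-03  1.79718857e-01] [ 0.16206583 -0.33088196  5.541448  ] 0.04233528310740132
```

View pics/w3.png

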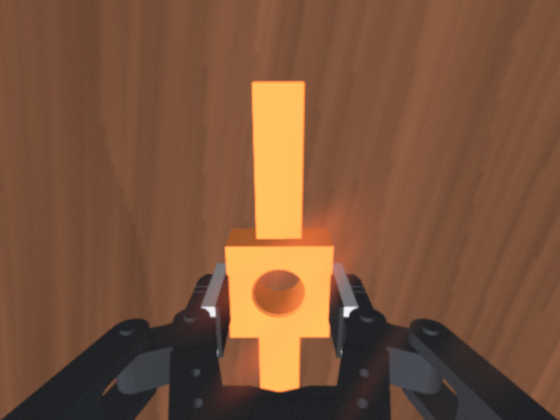

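Request:
move_arm(plan=[[-1, 0, 0, -1, 0], [-1, 0, 0, -4, 0], [-1, 0, 0, -8, 0], [-1, 0, 0, -13, 0], [-1, 0, 0, -18, 0], [-1, 0, 0, -23, 0], [-1, 0, 0, -27, 0], [-1, 0, 0, -27.5, 0]])

```text
clock: 5.3
ee_pos: [0.5109, 0.3033, 0.2838]
tcp_rot: [-3.139, -0.011, 0.18]
force: [0.8, 1.2, -0.7]
width: 0.0428
```

Request:
move_arm(plan=[[-1, -1, 3, 0, 3], [-1, -2.2, 6.5, 0, 7], [-1, -3.5, 10, 0, 11], [-1, -4.8, 14, 0, 15], [-1, -6, 18, 0, 19], [-1, -7.2, 21.5, 0, 23], [-1, -8, 24, 0, 26], [-1, -8.8, 25.4, 0, 27.5]])

```text
clock: 6.1
ee_pos: [0.4663, 0.0347, 0.2761]
tcp_rot: [3.14, 0.002, -0.304]
force: [0.6, -0.1, -1.5]
width: 0.0427
```

Request:
move_arm(plan=[[-1, 0, 0, 0, 0], [-1, 0, 0, 0, 0], [-1, 0, 0, 0, 0]])

```text
clock: 6.4
ee_pos: [0.4674, 0.0374, 0.2768]
tcp_rot: [-3.141, 0.001, -0.299]
force: [-0.7, 0.3, -1.7]
width: 0.0424
```

Run:
```python
from h import *
m=camera_model('wrist');im=read_camera('wrist');s=readout.sense();print(s['clock'],s['ee_pos'],s['tcp_rot'],s['force'],s['width'])
cv2.imwrite('pics/w4.png',im[:,:,::-1])
for t,z in [('sensor',.09),('saddle_left',.13),('saddle_right',.13),('rover',0)]:
    for d in mark_of('wrist',t)[:3]: print(t,round(d['conf'],2),np.round(d['location'],1),plane(m,d['location'],z).round(4))
```

```text
6.45 [0.46756092 0.03755145 0.27692925] [-3.14122008e+00  8.05870941e-04 -2.98943388e-01] [-0.06738599  1.00922825 -0.91220433] 0.042607781257940236
sensor 0.9 [140.3 372.5] [0.5644 0.0506 0.09  ]
saddle_left 0.91 [ 79.9 391.6] [0.5796 0.1001 0.13  ]
saddle_right 0.82 [215.3 378.1] [ 0.5462 -0.0087  0.13  ]
rover 0.9 [137.2 352.9] [0.5627 0.0439 0.    ]
```

View pics/w4.png

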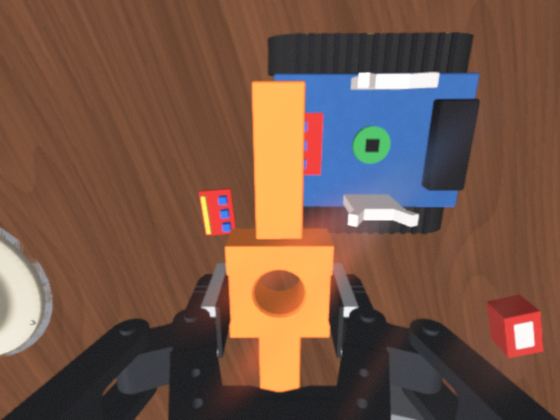

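Run:
```python
from h import *
m=camera_model('wrist');im=read_camera('wrist')
def green(im):
    h=cv2.cvtColor(im,cv2.COLOR_RGB2HSV);return ((h[...,0]>40)&(h[...,0]<85)&(h[...,1]>100)&(h[...,2]>60)).astype(np.uint8)
G=green(im)[100:200,320:430];c=max(cv2.findContours(G,0,1)[0],key=cv2.contourArea)
e=cv2.fitEllipse(c);print(e);rc=[e[0][1]+100,e[0][0]+320];print(rc,plane(m,rc,.087),plane(m,[145.5,372],.09))
# deck edges
for a,b,z in [((73,285),(73,470),.08),((206,310),(206,455),.08)]:
    p,q=plane(m,a,z),plane(m,b,z);d=q-p;print(p,q,np.arctan2(d[1],d[0]))
cv2.imwrite('pics/w4c.png',cv2.resize(im[30:240,260:490,::-1],None,fx=2.8,fy=2.8,interpolation=cv2.INTER_CUBIC))
mt=camera_model('top');it=read_camera('top');cv2.imwrite('pics/t4c.png',cv2.resize(it[150:260,240:380,::-1],None,fx=5,fy=5,interpolation=cv2.INTER_CUBIC))
```

```text
((50.507808685302734, 44.15028762817383), (35.240577697753906, 37.9601936340332), 51.62554931640625)
[144.15028762817383, 370.50780868530273] [0.56293886 0.04665791 0.087     ] [0.56338495 0.04558034 0.09      ]
[0.5024078  0.13265961 0.08      ] [0.66485691 0.08148285 0.08      ] -0.30519043756733466
[0.49012407 0.00090858 0.08      ] [ 0.63472556 -0.04370631  0.08      ] -0.2992702660622722
```

View pics/w4c.png

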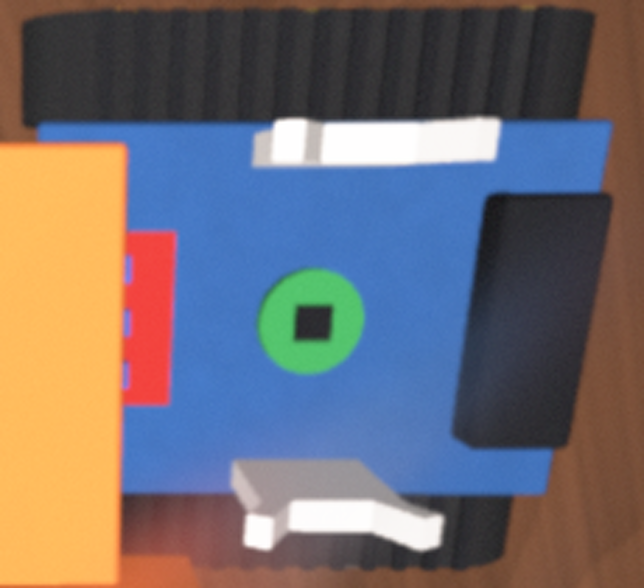

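```bash
cat > ov.py <<'E'
from h import *
def overlay(m,im,x,y,yaw,box,f,name):
    r0,r1,c0,c1=box
    v=cv2.resize(im[r0:r1,c0:c1,::-1],None,fx=f,fy=f,interpolation=cv2.INTER_CUBIC)
    def W(a,b,z):
        return proj(m,[x+a*np.cos(yaw)-b*np.sin(yaw),y+a*np.sin(yaw)+b*np.cos(yaw),z])
    def px(q): return [(q[1]-c0+.5)*f,(q[0]-r0+.5)*f]
    for s in(-1,1):
        for hx,z in((.013,.13),(.0228,.147)):
            p=np.array([px(W(a*hx,s*.056+b*.005,z)) for a,b in((-1,-1),(1,-1),(1,1),(-1,1))],np.int32)
            cv2.polylines(v,[p],True,(0,0,255) if z<.14 else (0,255,255),1)
    cv2.circle(v,tuple(int(i) for i in px(W(0,0,.09))),3,(0,0,255),-1)
    cv2.imwrite(name,v)
E
python3 - <<'E'
from ov import *
m=camera_model('wrist');im=read_camera('wrist')
overlay(m,im,.5634,.0456,-.301,(30,240,260,490),2.8,'pics/ov1.png')
m=camera_model('side');im=read_camera('side')
overlay(m,im,.5634,.0456,-.301,(170,290,230,350),5,'pics/ov2.png')
m=camera_model('top');im=read_camera('top')
overlay(m,im,.5634,.0456,-.301,(160,260,250,370),5,'pics/ov3.png')
E
```

```text
(no output)
```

View pics/ov1.png

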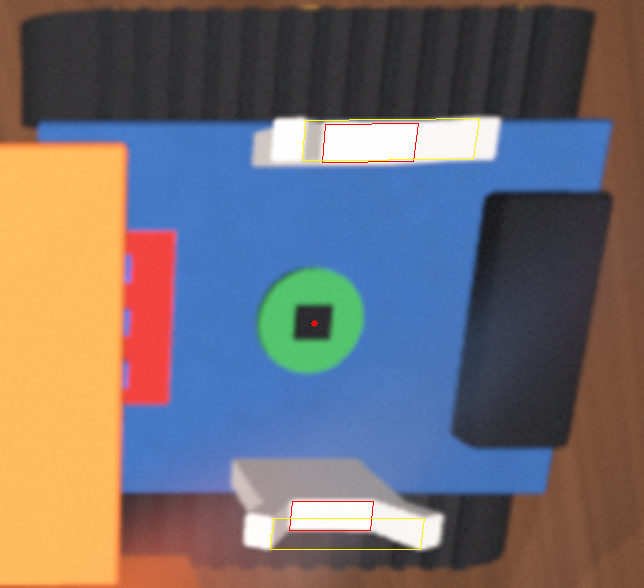

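View pics/ov2.png

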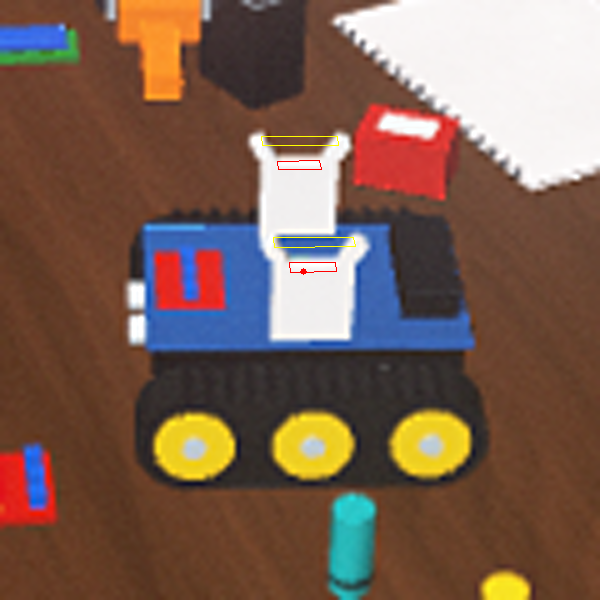

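View pics/ov3.png

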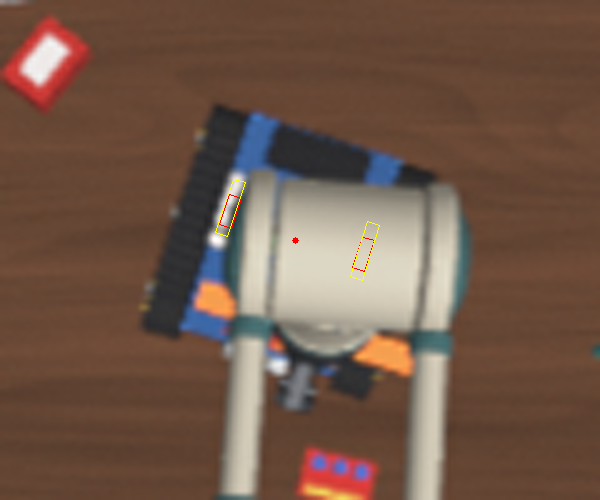

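Run:
```python
from h import *
m=camera_model('wrist');im=read_camera('wrist');s=readout.sense();p=s['ee_pos'];print(p,s['tcp_rot'])
hs=im[270:315,250:310].astype(int).sum(2)
c=im[262:325,245:315,::-1];cv2.imwrite('pics/hole.png',cv2.resize(c,None,fx=8,fy=8,interpolation=cv2.INTER_CUBIC))
yaw=s['tcp_rot'][2];tx=np.array([np.cos(yaw),np.sin(yaw),0]);ty=np.array([np.sin(yaw),-np.cos(yaw),0])
for pt in [(292,278.5)]:
    w=plane(m,pt,p[2]-.0031+.02)-p;print(w@tx,w@ty)
for r,c in [(82.5,253),(82.5,304)]:
    w=plane(m,(r,c),p[2]-.0031+.012)-p;print('arm end',w@tx,w@ty)
for r,c in [(246,225.5),(246,334),(338,228),(338,331)]:
    w=plane(m,(r,c),p[2]-.0031+.02)-p;print('hub',w@tx,w@ty)
```

```text
[0.46762817 0.03678284 0.27731615] [-3.14149698e+00 -5.25332528e-05 -3.00129883e-01]
-0.000683225984671094 -0.0017629572510071885
arm end -0.010062896316128979 -0.08530555559817582
arm end 0.008727764157612634 -0.08531094931902801
hub -0.022153639728310803 -0.02309600725591263
hub 0.02181454364019324 -0.023100195086270568
hub -0.023171297182924003 0.02157290219743322
hub 0.02268523824065612 0.021573289394599373
```

View pics/hole.png

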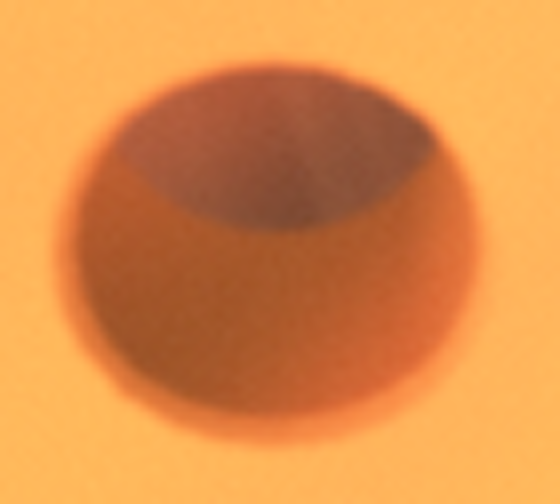

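Request:
move_arm(plan=[[-1, 2, -0.8, 0, 0], [-1, 4.5, -1.8, 0, 0], [-1, 7, -2.8, 1, 0], [-1, 8.9, -3.55, 4, 0], [-1, 8.9, -3.55, 8, 0], [-1, 8.9, -3.55, 9.7, 0], [-1, 8.9, -3.55, 9.7, 0], [-1, 8.9, -3.55, 9.7, 0]])

```text
clock: 7.75
ee_pos: [0.5636, 0.0442, 0.1807]
tcp_rot: [-3.141, -0.0, -0.3]
force: [1.2, 0.4, -0.8]
width: 0.0426
```

Run:
```python
from ov import *
for n,box,f in(('wrist',(0,420,0,560),1.4),('side',(170,290,230,350),5)):
    m=camera_model(n);s=readout.sense();im=read_camera(n);print(s['ee_pos'],s['tcp_rot'])
    overlay(m,im,.5634,.0456,-.301,box,f,f'pics/ov5{n}.png')
```

```text
[0.56359395 0.04423643 0.18070421] [-3.14134380e+00 -4.88666568e-04 -3.00410713e-01]
[0.56417706 0.04420203 0.18163058] [-3.14087470e+00 -2.51505478e-03 -3.00352523e-01]
```

View pics/ov5wrist.png

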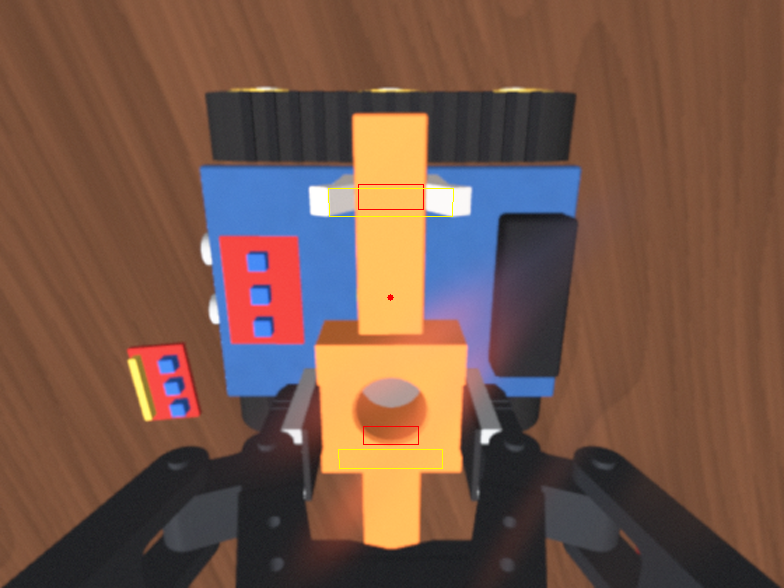

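View pics/ov5side.png

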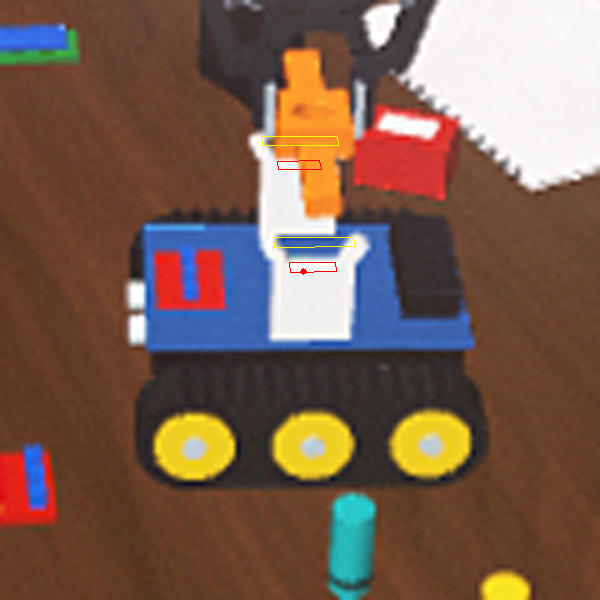

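Request:
move_arm(plan=[[-1, -0.05, -0.05, 2, 0], [-1, -0.05, -0.05, 3.5, 0], [-1, -0.05, -0.05, 4.4, 0], [-1, -0.05, -0.05, 4.6, 0], [-1, -0.05, -0.05, 4.7, 0], [-1, -0.05, -0.05, 4.7, 0], [-1, -0.05, -0.05, 4.7, 0]])

```text
clock: 8.55
ee_pos: [0.5634, 0.0449, 0.1341]
tcp_rot: [-3.141, -0.002, -0.3]
force: [0.1, -0.8, -1.3]
width: 0.0425
```

Run:
```python
from ov import *
s=readout.sense();print(s['ee_pos'],s['tcp_rot'],s['force'])
for n,box,f in(('wrist',(0,420,0,560),1.4),('side',(170,290,230,350),5)):
    im=read_camera(n);m=camera_model(n)
    overlay(m,im,.5634,.0456,-.301,box,f,f'pics/ov6{n}.png')
s=readout.sense();print(s['ee_pos'],s['tcp_rot'],s['force'])
```

```text
[0.56338318 0.04489566 0.13411676] [-3.14110276e+00 -1.59329062e-03 -3.00316264e-01] [ 0.09781192 -0.79817945 -1.28475617]
[0.56319388 0.04491354 0.13387689] [-3.14120324e+00 -1.12502577e-03 -3.00300430e-01] [ 0.45164902  0.9410021  -1.42820775]
```

View pics/ov6wrist.png

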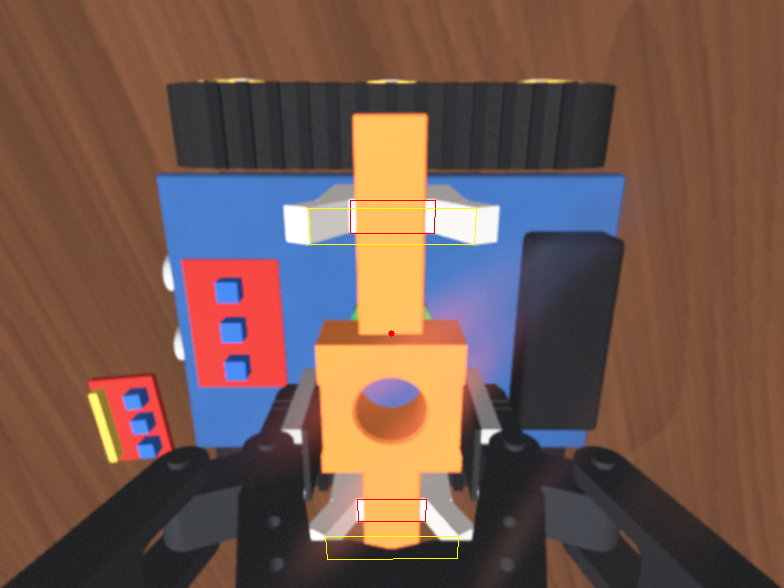

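View pics/ov6side.png

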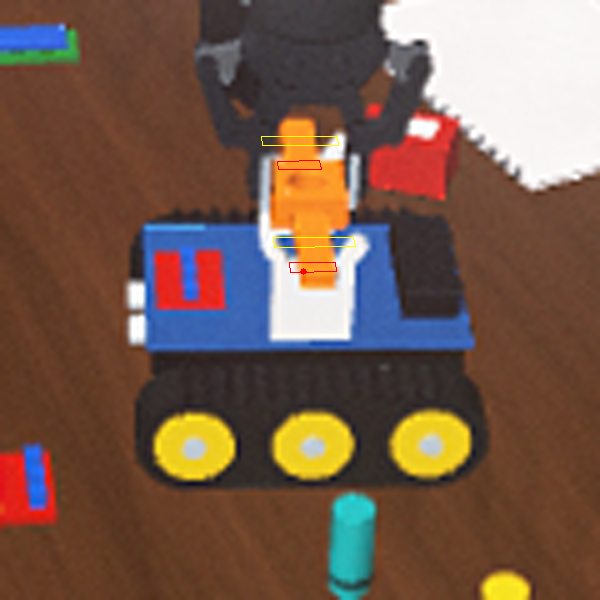

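Request:
move_arm(plan=[[-1, 0, 0, 0.1, 0], [-1, 0, 0, 0.1, 0], [-1, 0, 0, 0.1, 0]])

```text
clock: 8.95
ee_pos: [0.5632, 0.0449, 0.1331]
tcp_rot: [-3.141, -0.001, -0.3]
force: [-1.6, -0.4, 4.7]
width: 0.0425
```

Request:
move_arm(plan=[[0.05, 0, 0, 0, 0], [0.15, 0, 0, 0, 0], [0.3, 0, 0, 0, 0], [0.6, 0, 0, 0, 0], [1, 0, 0, 0, 0], [1, 0, 0, 0, 0], [1, 0, 0, 0, 0], [1, 0, 0, 0, 0]])

```text
clock: 9.75
ee_pos: [0.5628, 0.0449, 0.1323]
tcp_rot: [-3.141, -0.0, -0.3]
force: [-1.1, -0.4, -0.8]
width: 0.0854
```

Request:
move_arm(plan=[[1, 0, 0, -1, 0], [1, 0, 0, -3, 0], [1, 0, 0, -6, 0], [1, 0, 0, -10, 0], [1, 0, 0, -14, 0], [1, 0, 0, -15, 0], [1, 0, 0, -15, 0], [1, 0, 0, -15, 0]])

```text
clock: 10.55
ee_pos: [0.5621, 0.0449, 0.2815]
tcp_rot: [3.141, 0.002, -0.3]
force: [0.2, 0.1, -0.5]
width: 0.0855
```

Run:
```python
from ov import *
s=readout.sense();print(s['clock'],s['ee_pos'],s['tcp_rot'],s['force'],s['width'])
for n,box,f in(('wrist',(0,420,0,560),1.4),('side',(170,290,230,350),5)):
    m=camera_model(n);im=read_camera(n)
    overlay(m,im,.5634,.0456,-.301,box,f,f'pics/ov7{n}.png')
    if n=='wrist': print(fitbar(m,im,[.5634,.0456,-.3],.13),fitbar(m,im,[.566,.044,-.28],.13))
```

```text
10.55 [0.562078   0.04492472 0.2814692 ] [ 3.14126745e+00  1.56810880e-03 -3.00385081e-01] [ 0.18399789  0.06585673 -0.54580746] 0.08547420503493648
(array([ 0.56303901,  0.04562173, -0.2959064 ]), np.float64(694.0901960784314), np.uint64(5389)) (array([ 0.5633387 ,  0.04610301, -0.29677981]), np.float64(685.7960784313726), np.uint64(5389))
```

View pics/ov7wrist.png

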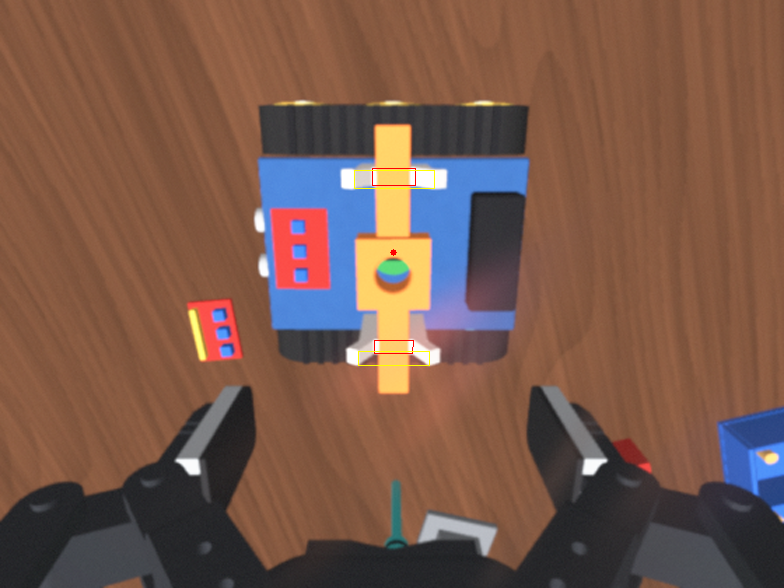

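View pics/ov7side.png

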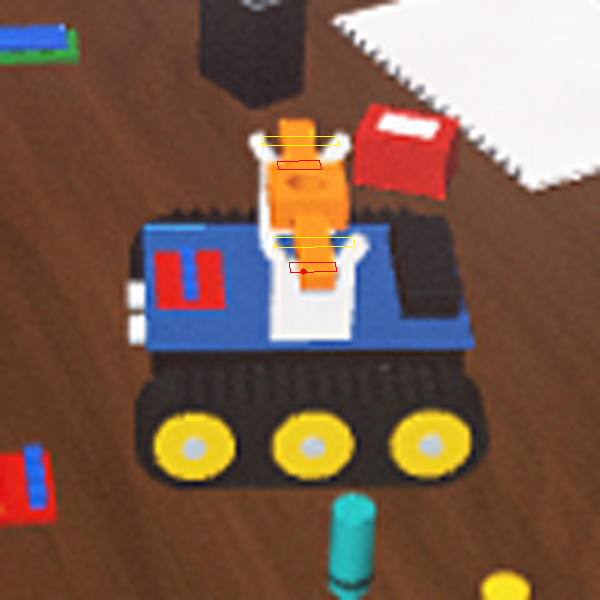

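Request:
move_arm(plan=[[1, 0.5, 4, -1, 0], [1, 1.2, 8.5, -2, 0], [1, 1.9, 13, -2, 0], [1, 2.6, 18, -2, 0], [1, 3.3, 23, -2, 0], [1, 4, 28, -2, 0], [1, 4.7, 33, -2, 0], [1, 5.4, 36.7, -2, 0]])

```text
clock: 11.45
ee_pos: [0.5043, -0.3241, 0.3002]
tcp_rot: [-3.141, 0.003, -0.302]
force: [0.9, 0.0, -0.3]
width: 0.0857
```

Request:
move_arm(plan=[[1, 0, 0, 0, 0], [1, 0, 0, 0, 0], [1, 0, 0, 0, 0]])

```text
clock: 11.75
ee_pos: [0.5056, -0.3205, 0.3012]
tcp_rot: [-3.14, 0.002, -0.3]
force: [-0.1, 0.8, -0.3]
width: 0.0853
```

Run:
```python
from ov import *
m=camera_model('wrist');s=readout.sense();im=read_camera('wrist')
print(s['clock'],s['ee_pos'],s['tcp_rot'],s['force'],s['width'])
cv2.imwrite('pics/w8.png',im[:,:,::-1])
for t,z in [('stand',0),('probe',.015)]:
    for d in mark_of('wrist',t)[:3]: print(t,round(d['conf'],2),np.round(d['location'],1),plane(m,d['location'],z).round(4))
h=cv2.cvtColor(im,cv2.COLOR_RGB2HSV)
Y=((h[...,0]>22)&(h[...,0]<34)&(h[...,1]>120)&(h[...,2]>150)).astype(np.uint8)
n,l,st,c=cv2.connectedComponentsWithStats(Y)
for i in range(1,n):
    if st[i,4]>80: print(st[i],c[i],plane(m,c[i][::-1],.145))
```

```text
11.75 [ 0.5056306  -0.3204517   0.30122762] [-3.13990384e+00  2.08328326e-03 -2.99684950e-01] [-0.13361507  0.83901703 -0.28857992] 0.0852589375677085
stand 0.72 [156.2 289.7] [ 0.5203 -0.3169  0.    ]
probe 0.82 [ 88.3 241.1] [ 0.4884 -0.2203  0.015 ]
probe 0.59 [156.1 291. ] [ 0.5222 -0.3148  0.015 ]
[284 167  23  26 403] [294.89578164 180.30024814] [ 0.52142122 -0.31537252  0.145     ]
```

View pics/w8.png

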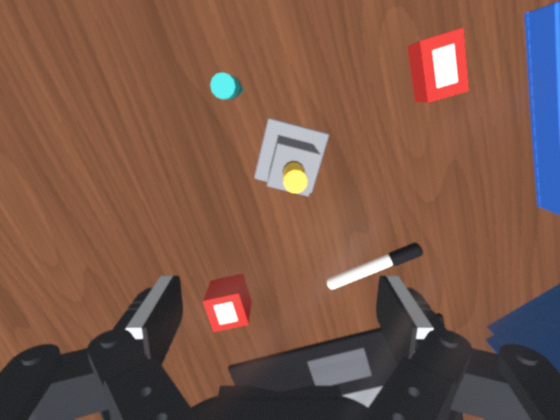

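Request:
move_arm(plan=[[1, 0.7, -0.4, 2, 0], [1, 1.4, -0.9, 5, 0], [1, 1.4, -0.9, 8, 0], [1, 1.4, -0.9, 10, 0], [1, 1.4, -0.9, 10, 0], [1, 1.4, -0.9, 10, 0], [1, 1.4, -0.9, 10, 0]])

```text
clock: 12.6
ee_pos: [0.5228, -0.3174, 0.2041]
tcp_rot: [3.141, -0.003, -0.3]
force: [-0.2, 0.2, -0.1]
width: 0.0854
```

Run:
```python
from ov import *
m=camera_model('wrist');s=readout.sense();im=read_camera('wrist')
print(s['clock'],s['ee_pos'],s['tcp_rot'],s['force'],s['width'])
cv2.imwrite('pics/w9.png',cv2.resize(im[150:350,150:410,::-1],None,fx=3,fy=3,interpolation=cv2.INTER_CUBIC))
print(proj(m,[.5214,-.3154,.145]))
```

```text
12.6 [ 0.52283015 -0.31742429  0.20414328] [ 3.14054156e+00 -3.13016679e-03 -2.99707721e-01] [-0.22254278  0.15269355 -0.11823496] 0.08538123210454741
[227.27241942 276.33971202]
```

View pics/w9.png

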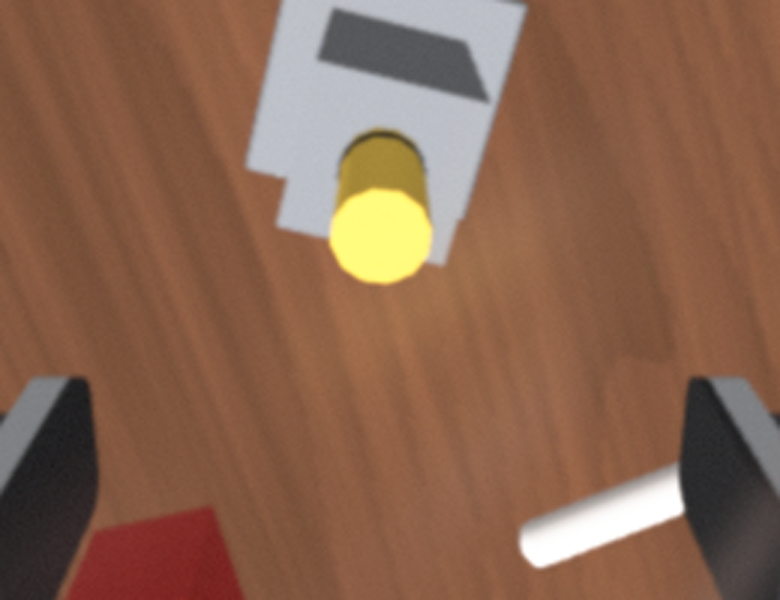

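Run:
```python
from ov import *
m=camera_model('wrist');s=readout.sense()
p=plane(m,(228.0,276.8),.145);print(p,s['ee_pos'])
yaw=s['tcp_rot'][2];w=p-s['ee_pos'];print(w@[np.cos(yaw),np.sin(yaw),0],w@[np.sin(yaw),-np.cos(yaw),0])
```

```text
[ 0.52148233 -0.31612856  0.145     ] [ 0.52278245 -0.31751629  0.20419619]
-0.0016520060893941801 -0.0009418002726176964
```

Request:
move_arm(plan=[[1, -0.17, -0.1, 2, 0], [1, -0.17, -0.1, 5, 0], [1, -0.17, -0.1, 8, 0], [1, -0.17, -0.1, 9.6, 0], [1, -0.17, -0.1, 10.1, 0], [1, -0.17, -0.1, 10.1, 0], [1, -0.17, -0.1, 10.1, 0], [1, -0.17, -0.1, 10.1, 0]])

```text
clock: 13.45
ee_pos: [0.5214, -0.3164, 0.1029]
tcp_rot: [3.141, -0.003, -0.3]
force: [0.7, -0.4, 0.0]
width: 0.0854
```

Request:
move_arm(plan=[[0.4, 0, 0, 0, 0], [0, 0, 0, 0, 0], [-0.3, 0, 0, 0, 0], [-1, 0, 0, 0, 0], [-1, 0, 0, 0, 0], [-1, 0, 0, 0, 0], [-1, 0, 0, 0, 0], [-1, 0, 0, 0, 0]])

```text
clock: 14.25
ee_pos: [0.5207, -0.3158, 0.1015]
tcp_rot: [3.142, -0.0, -0.3]
force: [-0.4, -0.0, 2.7]
width: 0.0208
```

Run:
```python
from ov import *
m=camera_model('wrist');s=readout.sense();im=read_camera('wrist')
print(s['clock'],s['ee_pos'],s['tcp_rot'],s['force'],s['width'])
cv2.imwrite('pics/w10.png',im[:,:,::-1])
im=read_camera('side');cv2.imwrite('pics/s10.png',cv2.resize(im[200:350,240:400,::-1],None,fx=4,fy=4,interpolation=cv2.INTER_CUBIC))
```

```text
14.25 [ 0.52068786 -0.31580287  0.10152524] [ 3.14158732e+00 -4.73441461e-04 -3.00370238e-01] [-0.39981427 -0.01223749  2.66665949] 0.020830328128871596
```

View pics/w10.png

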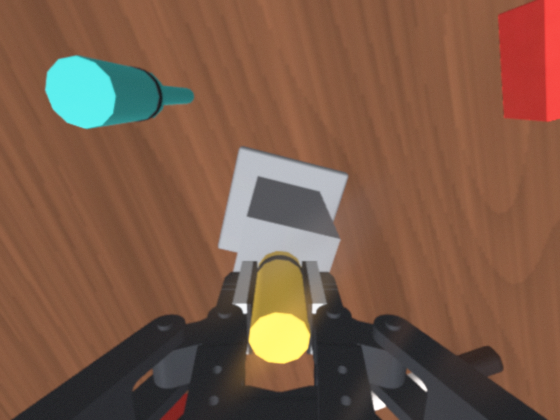

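View pics/s10.png

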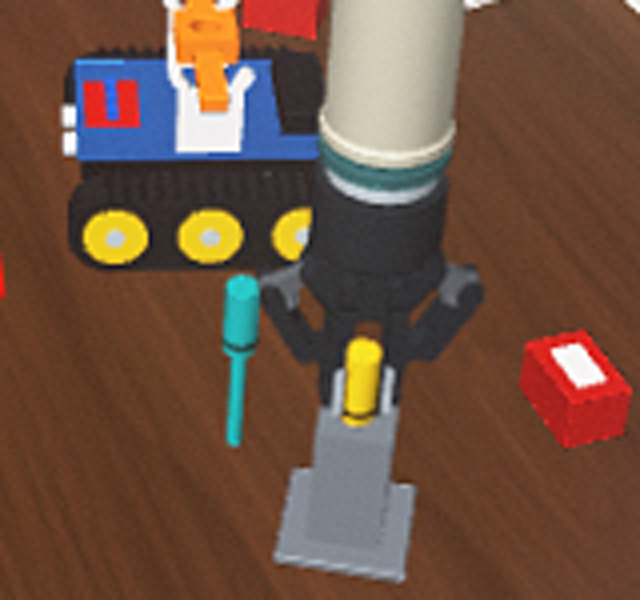

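Request:
move_arm(plan=[[-1, 0, 0, -1, 0], [-1, 0, 0, -3, 0], [-1, 0, 0, -6, 0], [-1, 0, 0, -9.5, 0], [-1, 0, 0, -13, 0], [-1, 0, 0, -17, 0], [-1, 0, 0, -20, 0], [-1, 0, 0, -20, 0]])

```text
clock: 15.15
ee_pos: [0.5221, -0.317, 0.3068]
tcp_rot: [3.138, -0.009, -0.3]
force: [-0.2, -0.8, -1.2]
width: 0.0205
```

Request:
move_arm(plan=[[-1, 0, 0, 0, 0], [-1, 0, 0, 0, 0], [-1, 0, 0, 0, 0]])

```text
clock: 15.45
ee_pos: [0.5197, -0.3152, 0.2993]
tcp_rot: [-3.14, 0.004, -0.3]
force: [-0.2, -0.7, -0.4]
width: 0.0204
```

Run:
```python
from ov import *
m=camera_model('wrist');s=readout.sense();im=read_camera('wrist')
print(s['clock'],s['ee_pos'],s['tcp_rot'],s['force'],s['width'])
cv2.imwrite('pics/w11.png',im[:,:,::-1])
ms=camera_model('side');im=read_camera('side');p=s['ee_pos']
q=proj(ms,p-[0,0,.0865]);q2=proj(ms,p+[0,0,.0435]);print(q,q2)
r,c=int(q[0]),int(q[1]);r0,c0=r-100,c-60
v=cv2.resize(im[r0:r0+140,c0:c0+120,::-1],None,fx=4,fy=4,interpolation=cv2.INTER_CUBIC)
for a in(q,q2): cv2.circle(v,(int((a[1]-c0+.5)*4),int((a[0]-r0+.5)*4)),2,(255,0,255),-1)
cv2.imwrite('pics/s11.png',v)
```

```text
15.45 [ 0.51974722 -0.31517006  0.29930197] [-3.14011578  0.00368658 -0.30034575] [-0.19431209 -0.66328979 -0.37825892] 0.020445768269065984
[265.22712027 332.16565208] [217.15131781 337.06749615]
```

View pics/w11.png

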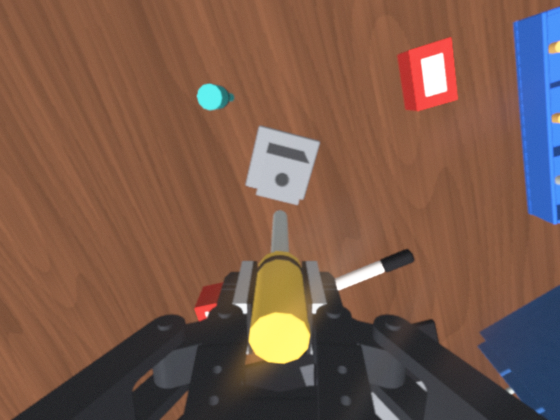

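View pics/s11.png

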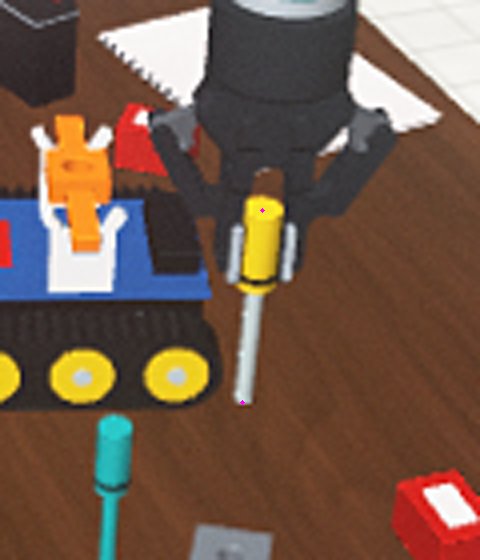

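Run:
```python
from ov import *
m=camera_model('wrist');s=readout.sense();im=read_camera('wrist');p=s['ee_pos']
cv2.imwrite('pics/w12.png',cv2.resize(im[195:375,210:350,::-1],None,fx=4,fy=4,interpolation=cv2.INTER_CUBIC))
# project in tool frame w/ nominal straight tool
from scipy.spatial.transform import Rotation as R
Rt=R.from_euler('xyz',s['tcp_rot']).as_matrix()
for z in(.0865,-.0435): print(proj(m,p+Rt@[0,0,z]))
for z,rc in((.0865,(214,280)),(-.0435,(338,279.5))):
    o,d=ray(m,rc);a=Rt.T@(o-p);b=Rt.T@d;print(a+b*(z-a[2])/b[2])
print(p,s['tcp_rot'])
```

```text
[215.41763299 279.59244046]
[337.62156765 280.26365312]
[ 0.00029114 -0.00107517  0.0865    ]
[-0.00026817  0.0001588  -0.0435    ]
[ 0.52003606 -0.31540069  0.29976107] [-3.14049937e+00  2.74249635e-03 -3.00361847e-01]
```

View pics/w12.png

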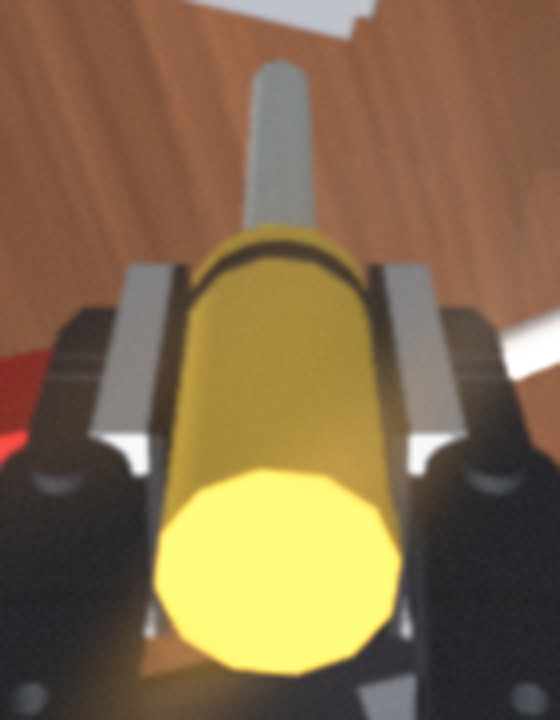

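Request:
move_arm(plan=[[-1, -0.5, -3, 0, 0], [-1, -1.3, -7, 0, 0], [-1, -2.1, -11.5, 0, 0], [-1, -3, -16.5, 0, 0], [-1, -3.9, -21.5, 0, 0], [-1, -4.8, -26.5, 0, 0], [-1, -5.7, -31, 0, 0], [-1, -6.3, -34, 0, 0]])

```text
clock: 16.4
ee_pos: [0.5606, 0.0312, 0.301]
tcp_rot: [-3.14, 0.001, -0.298]
force: [1.3, -0.2, -0.8]
width: 0.0209
```

Request:
move_arm(plan=[[-1, -0.12, -0.9, 0, 0], [-1, -0.24, -1.76, 0, 0], [-1, -0.24, -1.76, 0, 0], [-1, -0.24, -1.76, 0, 0], [-1, -0.24, -1.76, 0, 0], [-1, -0.24, -1.76, 0, 0]])

```text
clock: 17.0
ee_pos: [0.5639, 0.044, 0.3013]
tcp_rot: [3.141, -0.0, -0.302]
force: [0.2, -0.2, -1.5]
width: 0.0208
```

Run:
```python
from ov import *
m=camera_model('wrist');s=readout.sense();im=read_camera('wrist');p=s['ee_pos']
print(s['clock'],p,s['tcp_rot'],s['force'],s['width'])
v=im[:,:,::-1].copy();v=cv2.resize(v,None,fx=1.4,fy=1.4)
yaw=-.298;x,y=.5633,.0458
def pl(pts,col):
    q=np.array([[(proj(m,w)[1]+.5)*1.4,(proj(m,w)[0]+.5)*1.4] for w in pts]);cv2.polylines(v,[np.int32(np.round(q*8))],True,col,1,cv2.LINE_AA,3)
def W(a,b,z): return [x+a*np.cos(yaw)-b*np.sin(yaw),y+a*np.sin(yaw)+b*np.cos(yaw),z]
pl([W(a*.022,b*.022,.15) for a,b in((-1,-1),(1,-1),(1,1),(-1,1))],(255,0,255))
pl([W(.011*np.cos(t),.011*np.sin(t),.15) for t in np.linspace(0,6.28,30)],(255,0,0))
pl([W(a*.01,b*.085,.142) for a,b in((-1,-1),(1,-1),(1,1),(-1,1))],(0,255,0))
cv2.imwrite('pics/w13.png',v)
print(fitbar(m,im,[x,y,yaw],.13)[:2])
im=read_camera('side');cv2.imwrite('pics/s13.png',cv2.resize(im[130:270,230:350,::-1],None,fx=4,fy=4,interpolation=cv2.INTER_CUBIC))
```

```text
17.0 [0.56385049 0.04404383 0.30131531] [ 3.14138692e+00 -9.51593399e-05 -3.02032036e-01] [ 0.22661325 -0.1581135  -1.52955921] 0.0207921255005692
(array([ 0.56313232,  0.0459386 , -0.2945947 ]), np.float64(1611.6))
```

View pics/w13.png

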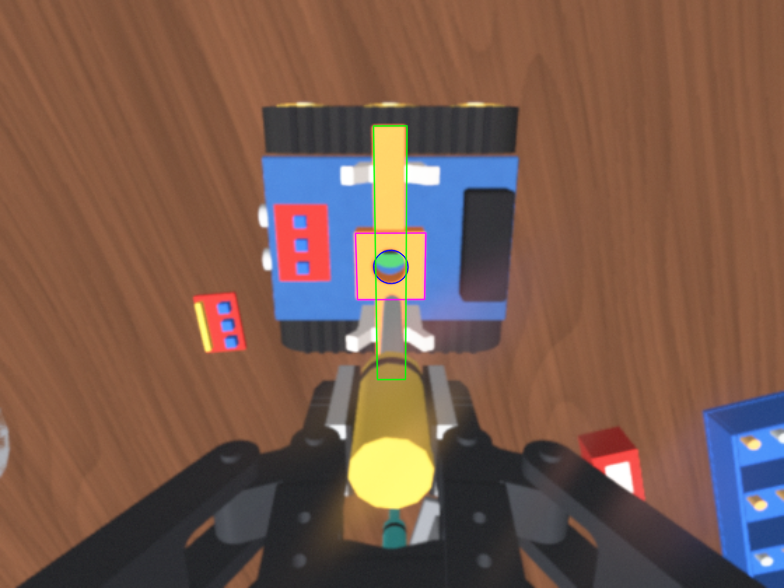

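View pics/s13.png

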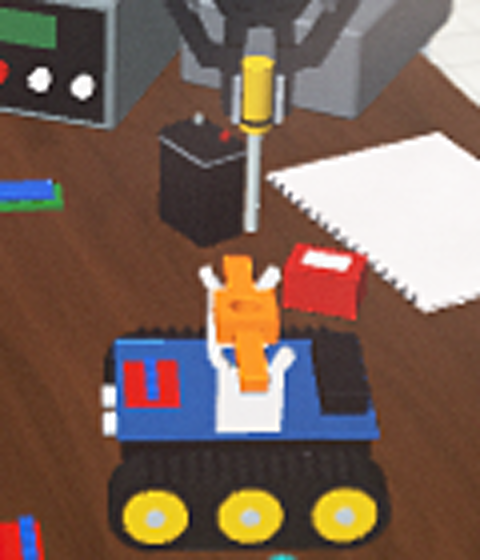

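Request:
move_arm(plan=[[-1, -0.1, -0.15, 1.2, 0], [-1, -0.1, -0.15, 2.5, 0], [-1, -0.1, -0.15, 3.7, 0], [-1, -0.1, -0.15, 4.6, 0], [-1, -0.1, -0.15, 4.6, 0], [-1, -0.1, -0.15, 4.6, 0], [-1, -0.1, -0.15, 4.6, 0], [-1, -0.1, -0.15, 4.6, 0]])

```text
clock: 17.9
ee_pos: [0.5637, 0.0469, 0.256]
tcp_rot: [-3.141, -0.001, -0.3]
force: [-0.2, -0.9, -1.1]
width: 0.0201
```

```bash
cat > chk.py <<'E'
from ov import *
import sys
from scipy.spatial.transform import Rotation as R
n=sys.argv[1]
m=camera_model('wrist');s=readout.sense();im=read_camera('wrist');p=s['ee_pos']
print(s['clock'],p,s['tcp_rot'],s['force'],s['width'])
f=3;r0,c0=140,180
v=cv2.resize(im[r0:r0+200,c0:c0+200,::-1],None,fx=f,fy=f,interpolation=cv2.INTER_CUBIC)
yaw=-.298;x,y=.5633,.0458
def pl(pts,col):
    q=np.array([[(proj(m,w)[1]+.5-c0)*f,(proj(m,w)[0]+.5-r0)*f] for w in pts]);cv2.polylines(v,[np.int32(np.round(q*8))],True,col,1,cv2.LINE_AA,3)
def W(a,b,z): return [x+a*np.cos(yaw)-b*np.sin(yaw),y+a*np.sin(yaw)+b*np.cos(yaw),z]
T=np.linspace(0,6.28,30)
pl([W(a*.022,b*.022,.15) for a,b in((-1,-1),(1,-1),(1,1),(-1,1))],(255,0,255))
pl([W(.011*np.cos(t),.011*np.sin(t),.15) for t in T],(255,0,0))
Rt=R.from_euler('xyz',s['tcp_rot']).as_matrix()
pl([p+Rt@[.005*np.cos(t),.005*np.sin(t),.0865] for t in T],(0,0,255))
cv2.imwrite(f'pics/cw{n}.png',v)
m=camera_model('side');im=read_camera('side');r0,c0,f=150,235,5
v=cv2.resize(im[r0:r0+110,c0:c0+120,::-1],None,fx=f,fy=f,interpolation=cv2.INTER_CUBIC)
pl([W(.011*np.cos(t),.011*np.sin(t),.15) for t in T],(255,0,0))
pl([p+Rt@[.005*np.cos(t),.005*np.sin(t),.0865] for t in T],(0,0,255))
cv2.imwrite(f'pics/cs{n}.png',v)
E
python3 chk.py 14
```

```text
17.9 [0.56373712 0.04693061 0.25595829] [-3.14116063e+00 -1.34552754e-03 -3.00301789e-01] [-0.19029122 -0.85842719 -1.07560491] 0.02014419338635915
```

View pics/cw14.png

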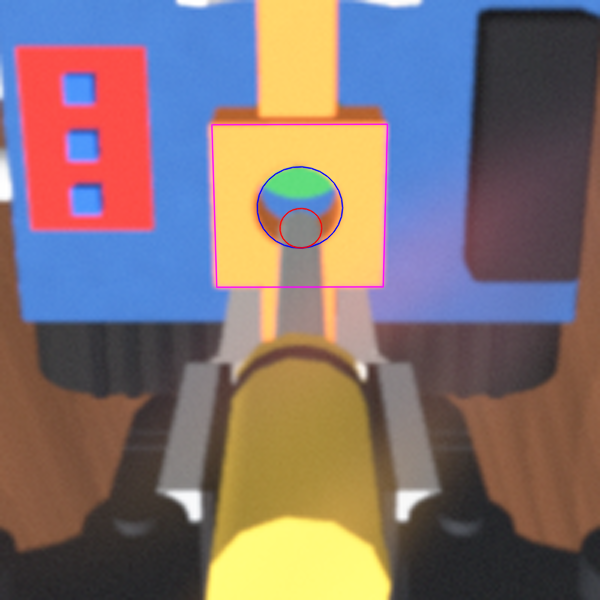

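View pics/cs14.png

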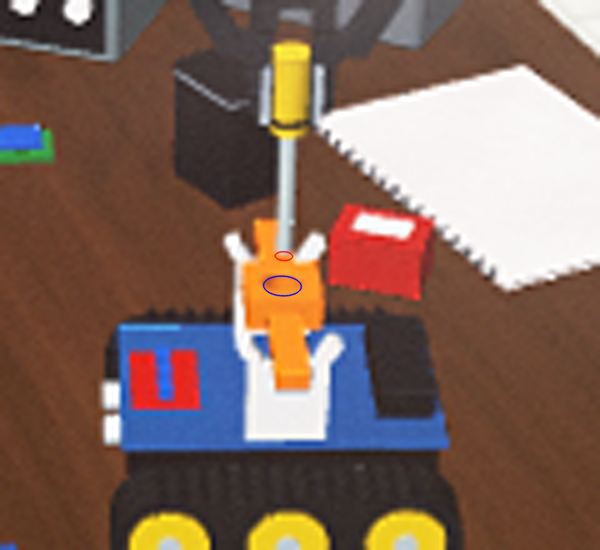

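Request:
move_arm(plan=[[-1, 0, 0, 0, 0], [-1, 0, 0, 0, 0], [-1, 0, 0, 0, 0]])

```text
clock: 18.3
ee_pos: [0.5633, 0.047, 0.2554]
tcp_rot: [-3.141, -0.0, -0.3]
force: [0.9, -0.5, -1.3]
width: 0.0209
```

Run:
```python
from ov import *
P=[]
for i in range(6):
    read_camera('top');P.append(readout.sense()['ee_pos'])
P=np.array(P);print(P.round(4),P.mean(0))
```

```text
[[0.5633 0.0469 0.2553]
 [0.5633 0.0469 0.2553]
 [0.5633 0.0469 0.2553]
 [0.5633 0.0469 0.2553]
 [0.5633 0.0469 0.2553]
 [0.5633 0.047  0.2553]] [0.56331716 0.04693246 0.25529755]
```

Request:
move_arm(plan=[[-1, 0.03, 0.1, 0, 0], [-1, 0.03, 0.1, 0.4, 0], [-1, 0.03, 0.1, 0.9, 0], [-1, 0.03, 0.1, 1.4, 0], [-1, 0.03, 0.1, 1.4, 0], [-1, 0.03, 0.1, 1.4, 0], [-1, 0.03, 0.1, 1.4, 0], [-1, 0.03, 0.1, 1.4, 0]])

```text
clock: 19.4
ee_pos: [0.5635, 0.0459, 0.2415]
tcp_rot: [-3.141, -0.001, -0.3]
force: [-0.3, 0.5, -0.8]
width: 0.0207
```

```bash
python3 chk.py 15
```

```text
19.4 [0.56349399 0.04591686 0.2415493 ] [-3.14136542e+00 -5.43709198e-04 -3.00271921e-01] [-0.3491381   0.51205075 -0.80731025] 0.020684753088024907
```

View pics/cw15.png

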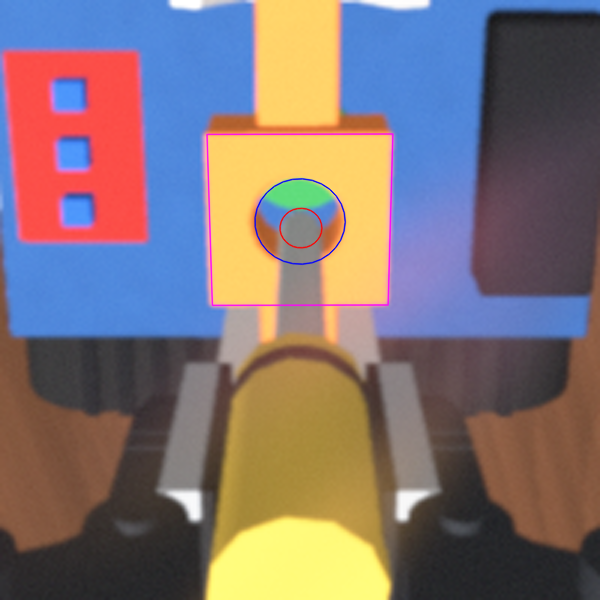

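View pics/cs15.png

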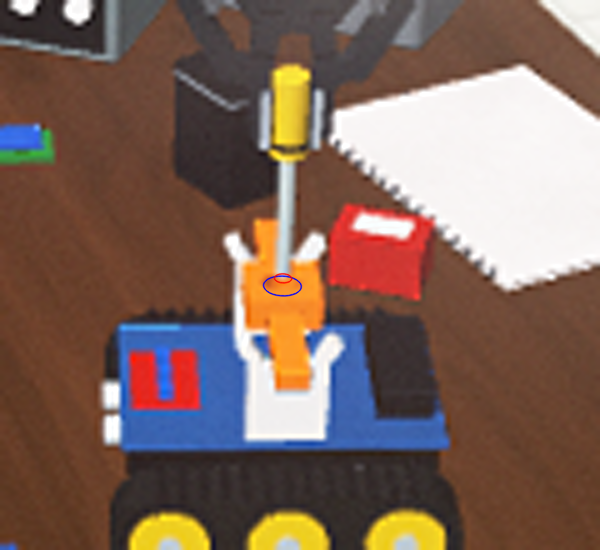

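Centred just above the mouth, and both views agree. I'll lower the remaining 4.5 cm slowly.

Request:
move_arm(plan=[[-1, 0, 0, 0.4, 0], [-1, 0, 0, 0.8, 0], [-1, 0, 0, 1.2, 0], [-1, 0, 0, 1.6, 0], [-1, 0, 0, 2, 0], [-1, 0, 0, 2, 0], [-1, 0, 0, 2, 0], [-1, 0, 0, 2, 0]])

```text
clock: 20.3
ee_pos: [0.5635, 0.0459, 0.2215]
tcp_rot: [-3.141, -0.0, -0.3]
force: [0.4, 0.0, -1.1]
width: 0.0208
```

```bash
python3 chk.py 16
```

```text
20.3 [0.56349955 0.04590081 0.22147659] [-3.14137877e+00 -4.20836055e-04 -3.00301321e-01] [ 0.44915411  0.02148751 -1.11972448] 0.02084278039275356
```

View pics/cw16.png

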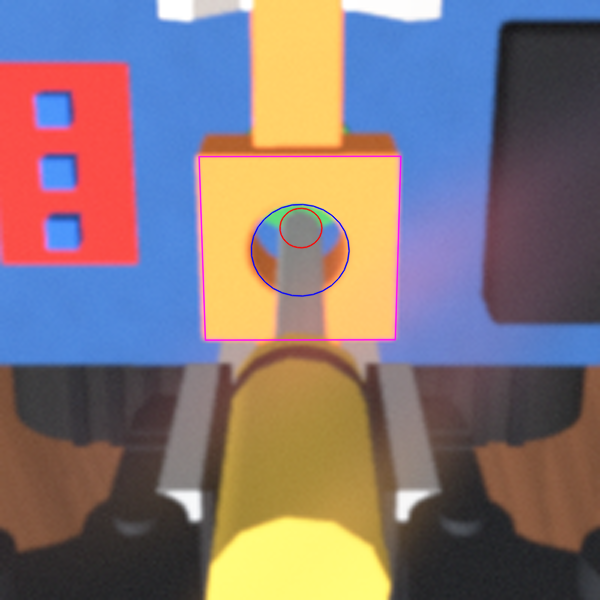

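Request:
move_arm(plan=[[-1, 0, 0, 0.4, 0], [-1, 0, 0, 0.8, 0], [-1, 0, 0, 1.2, 0], [-1, 0, 0, 1.6, 0], [-1, 0, 0, 2, 0], [-1, 0, 0, 2.3, 0], [-1, 0, 0, 2.5, 0], [-1, 0, 0, 2.5, 0]])

```text
clock: 21.2
ee_pos: [0.5631, 0.0459, 0.196]
tcp_rot: [3.142, 0.001, -0.3]
force: [0.0, -0.8, -1.2]
width: 0.0206
```

Request:
move_arm(plan=[[-1, 0, 0, 0, 0], [-1, 0, 0, 0, 0], [-1, 0, 0, 0, 0], [-1, 0, 0, 0, 0]])

```text
clock: 21.6
ee_pos: [0.5634, 0.0459, 0.1965]
tcp_rot: [-3.141, -0.0, -0.3]
force: [0.7, -0.0, -1.9]
width: 0.0206
```

```bash
python3 chk.py 17
python3 - <<'E'
from h import *
m=camera_model('wrist');im=read_camera('wrist')
M=orange(im); 
rod=plane; 
cv2.imwrite('pics/z17.png',cv2.resize(im[205:275,235:325,::-1],None,fx=8,fy=8,interpolation=cv2.INTER_CUBIC))
E
```

```text
21.6 [0.56340323 0.04589396 0.19646006] [-3.14141197e+00 -3.13286710e-04 -3.00338007e-01] [ 0.65836838 -0.03745087 -1.86093948] 0.02058065123775349
```

View pics/cw17.png

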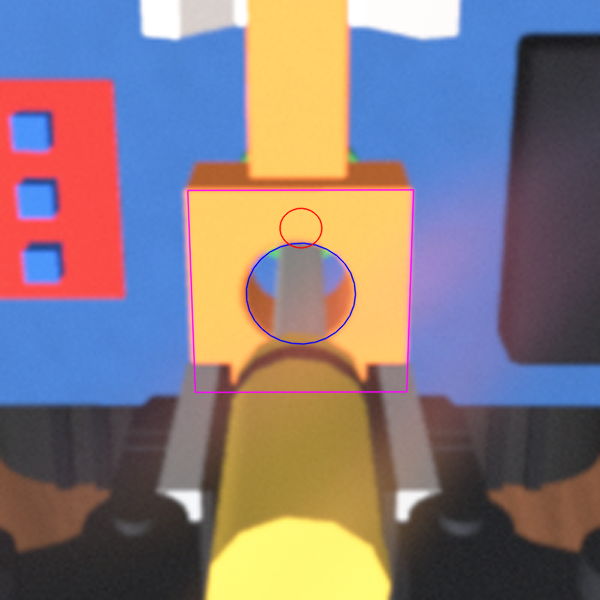

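View pics/z17.png

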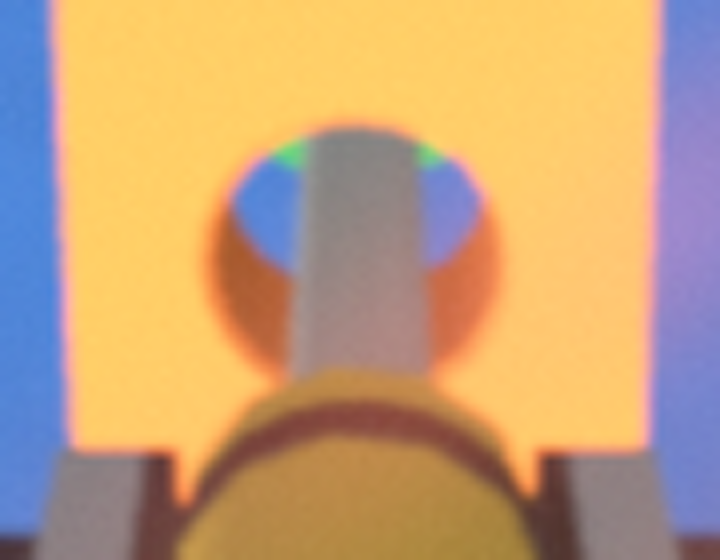

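View pics/cs17.png

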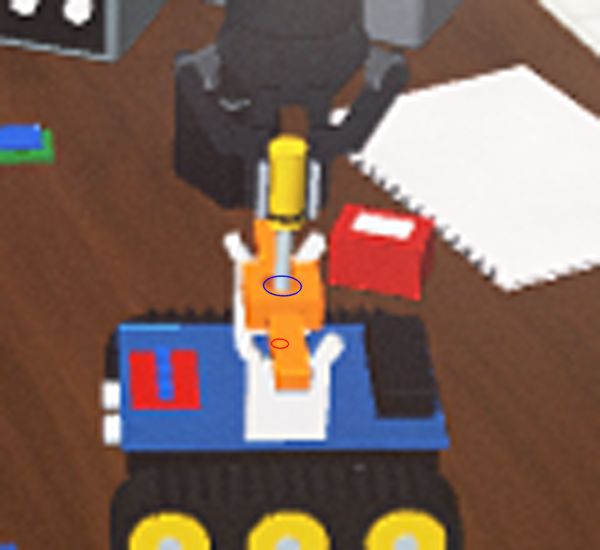

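Run:
```python
from h import *
s=readout.sense();print(s['ee_pos'],abs(s['dq']).max(),s['force'])
print(order.job_done())
```

```text
[0.56332306 0.04589419 0.19636782] 0.0021361001317282834 [ 0.17523919 -0.13536162 -0.67628422]
the job is handed in; nothing more can be done
None
```

The job is handed in: the bar lies in both saddles with its hole over the sensor, and the arm is still holding the probe upright through the hole. It used about 22 s of the 59 s.

- **Bar:** I took the rightmost of the two orange bars that were visible. After release, fits to the wrist pictures put it within about 1 mm of the sensor's measured position, turned to match the rover. The wrist and side views both show it seated.
- **Probe:** I took the yellow probe from the stand and lowered it slowly. The tool is over the hole's measured centre to about 0.2 mm; camera and calibration error of about 2 mm comes on top, against 6 mm clearance.
- **Tip height:** it is about 110 mm above the table, midway between the bar's underside and the sensor. This comes from the tool height and the measured grasp, because the tip can't be seen inside the hole. After the lift, the tip showed in the side view where I expected it.
- **Contact:** side forces stayed within about 1 N while lowering, with no sign of touching. The final pose was still.
- **Disagreements:** the arm took a few tenths of a second to settle and once read about 1 mm off in y, which I corrected before the tip entered the hole. An early network reading of the bar from the top camera was also up to 12 mm off; I used the contour fit instead.

No camera check was made afterwards on the other things on the table, but the arm stayed clear of them throughout.

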